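# Set the sample cell in the light path

### The arm

A 6-joint arm with a two-finger parallel gripper is mounted at the origin on the work surface. World frame = base frame: x ahead of the robot, y to its left, z up, the work surface at z = 0. Lengths are in m, angles in rad, forces in N, time in s.
With the tool pointing down it reaches from about 0.35 to 0.95 m from the base axis. Payload 17.4 kg.
Tool frame: the origin (TCP) lies at the very end of the fingers, on their centre line; the grasp point (between the pads) lies 19 mm behind it; z points along the fingers, y is the line along which they close (so a half turn about z gives the same grasp; the last joint's range is limited). The gripper opens to 93 mm and grips with 3 to 60 N. Pads are 15 mm wide; open, the fingers measure 128 mm over their backs; the gripper's body (75 mm by 188 mm) begins 65 mm behind the grasp point.
Start: joints at [1.063, 0.116, 1.442, -0, 1.584, -0.038], TCP at [0.306, 0.602, 0.219] pointing down, gripper open.
Joint ranges: [-2.83, 2.83], [-0.83, 2.19], [0.07, 2.5], [-1.14, 4.28], [0.01, 3], [-2.97, 2.97]. Speed limits (rad/s): [1.89, 1.89, 2.22, 3.14, 3.14, 3.14].

### API

Orientations are given as a 3x3 rotation matrix whose columns are the frame's x, y, z axes.
In Python, from station import robot, viewer gives the robot as it stands.
- The arm moves only by the tool move_arm, never from a script. Its argument "series" is text: rows parted by semicolons, each of 7 numbers parted by spaces: the closure in counts, from 0 (fully open) to 255 (shut), then the shift along the world's x, y, z in m, then the turn, a rotation vector about the world's x, y, z in rad. In form: hand dx dy dz wx wy wz; .... A call has 1 to 20 rows; each row is the pose to reach, as a shift and turn from the pose commanded when the call began; what a row does not reach only later rows make up. A row lasts 1/8 s, in which the tool goes at most 62.5 mm and 10.7 degrees, less where a joint would pass 70% of its speed; a pose out of reach is approached as far as the arm can. A call with a gripper value outside its range is refused whole. The fingers move at their own pace and stop on an object; "newtons" is the grip in N (left out, the last holds). Time passes only in rows, so rows that repeat a pose let the fingers close. It gives the time, the measured TCP pose, the force, the opening and the grip force at its end, in the units of the state.
- robot.sense(): the state, without advancing time (a new reading comes with each control period).
- viewer.camera(name): name is "scene" or "side" or "wrist"; returns a dict with "color" (384x512x3 uint8, red, green, blue), "depth" (384x512 float32, m along the optical axis (not along the pixel's ray), 0 where there is no reading), "intrinsics" (3x3 intrinsics, pixels), "k1" (the pictures are not rectified: a ray, as slopes to the right and down, at radius r is drawn at 1 + k1 r^2 times it, then the intrinsics apply), "R" (3x3) and "t" (3): a world point X has camera coordinates R X + t; the wrist camera has in their place "tool_from_camera" (4x4, takes a point from camera to tool coordinates, whose origin is the TCP and whose axes are the flange's). Camera axes: x right, y down, z forward; pixel columns grow to the right and rows downward; lengths in m; the calibration is good to about 2 mm. A picture is of the moment at which its call begins: read the wrist's pose just before it.
- robot.hand_in(): hands the job in; it is judged then, once.
The state is a dict: "t": time; "joints": joint angles; "qd": joint speeds; "effort": joint torques, N m; "tcp_pos": TCP position; "orientation": TCP orientation; "contact_force": force on the tool from outside, world axes, zero at the start; "moment": the same for the moment, N m; "grip_width": opening from 0.0 (shut) to 1.0 (fully open); "gripper_force": force on a finger pad.
Only numpy, scipy, OpenCV 4.12 (cv2) and the standard library are available. Lean on these libraries where they do the work, as an engineer would, in place of code of your own. Each camera call takes 0.05 s, during which the arm holds its last target. There are 200 camera calls.

### The job

Stand the tall windowed cell upright on the middle of the jig's bright square pad, with its two clear faces looking at the two grey heads of the jig so that the light passes straight through. Set it down gently without dropping it, let go, and leave the short windowed cell and the plain black block where they stand.

Things in the scene. Friction and masses are not known exactly. Their poses are not given: they have to be found in the camera images.
- cell_mid (a point): Centre (half-way up) of the tall windowed cell: loose upright block 32 x 48 mm in plan, 70 mm tall, 100-200 g, black cap with a white plug (16 mm across, 7 mm tall). x runs through its two clear glass faces (48 mm wide, 32 mm apart), y through its two opaque black sides (48 mm apart), z up. Same either way round; any yaw. Firm; either pair of sides may be gripped.
- stage (a point): Centre of the top of the jig's bright aluminium pad (90 x 90 mm, top 16 mm above the bench). x is the light path, z up. Fixed jig: dark base plate 330 (x) x 110 (y) x 12 mm with a grey head at either end (60 x 64 mm, top 92 mm above the bench); their dark lens tubes face each other across the pad, ends 80 mm either side of this point, 54 mm above the bench.
- short_mid (a point): Centre of the short windowed cell: same plan (32 x 48 mm), clear faces and white plug as the tall one but only 42 mm tall. Loose; not wanted, leave it.
- blank_mid (a point): Centre of the plain black block: 32 x 48 x 70 mm, no clear faces and no plug. Loose; not wanted, leave it.
Not all that is in view belongs to the job. What is shaped like the part that bears cell_mid but blue or green is not meant.

How it is judged:
By the outcome, as a careful person would: the job done as asked, in the order asked, and still so for the second after the job is handed in, with the robot touching nothing.
It also fails if it takes over 38 s, if anything falls off the work surface, if the arm or the gripper's body presses on something with over 40 N, if the wrist force passes 120 N, or if a joint passes its speed limit or range.

## Working session

There is one attempt and no reset: what is moved stays moved. The work goes in short steps, Python scripts to look and compute and a tool call to move; the robot and the scene stay as the last step left them, time stands still between calls to the robot, and variables do not carry over. Pictures are saved under pics/ and viewed, at most 10 in all, crops included, and the job is handed in when it is done.

Besides the shell and the picture viewer there is one more tool, called after "Request:" in YAML: its name, and indented under it one key for each argument. move_arm: Moves the arm, as the interface text tells. Its arguments: {"type":"object","properties":{"series":{"type":"string"},"newtons":{"type":"number"}},"required":["series"]}

```bash
mkdir -p pics; cat > h.py <<'E'
import numpy as np,cv2,pickle
from station import robot,viewer
def snap(n,tag):
    s=robot.sense(); c=viewer.camera(n)
    if n=="wrist":
        T=np.eye(4);T[:3,:3]=s["orientation"];T[:3,3]=s["tcp_pos"]
        M=np.linalg.inv(T@np.array(c["tool_from_camera"]));c["R"]=M[:3,:3];c["t"]=M[:3,3]
    pickle.dump(c,open(f"{tag}.pkl","wb"));cv2.imwrite(f"pics/{tag}.png",cv2.cvtColor(c["color"],cv2.COLOR_RGB2BGR));return c
def load(t): return pickle.load(open(f"{t}.pkl","rb"))
def ray(c,px):
    K=np.array(c["intrinsics"],float);p=np.atleast_2d(np.array(px,float))
    d=(p-K[:2,2])/[K[0,0],K[1,1]];u=d.copy()
    for _ in range(20): u=d/(1+c["k1"]*(u**2).sum(1,keepdims=True))
    return np.c_[u,np.ones(len(u))]
def onz(c,px,z):
    R=np.array(c["R"]);o=-R.T@np.array(c["t"]);d=ray(c,px)@R
    return o+d*((z-o[2])/d[:,2])[:,None]
def cloud(c):
    h,w=c["depth"].shape;v,u=np.mgrid[:h,:w]
    X=ray(c,np.c_[u.ravel(),v.ravel()])*c["depth"].reshape(-1,1)
    return ((X-np.array(c["t"]))@np.array(c["R"])).reshape(h,w,3)
E
python3 - <<'E'
from h import *
a=snap("scene","s1");b=snap("side","d1");s=robot.sense();print(s["t"],s["tcp_pos"],s["orientation"],a["k1"])
cv2.imwrite("pics/both.png",cv2.resize(np.vstack([cv2.imread("pics/s1.png"),cv2.imread("pics/d1.png")]),None,fx=.78,fy=.78))
E
```

```text
0.1 [0.30549573 0.60168988 0.21799388] [[-8.91655538e-01  4.52714183e-01 -5.19517049e-04]
 [ 4.52714480e-01  8.91655031e-01 -9.51437206e-04]
 [ 3.25008724e-05 -1.08354714e-03 -9.99999412e-01]] -0.03428669979846353
```

View pics/s1.png

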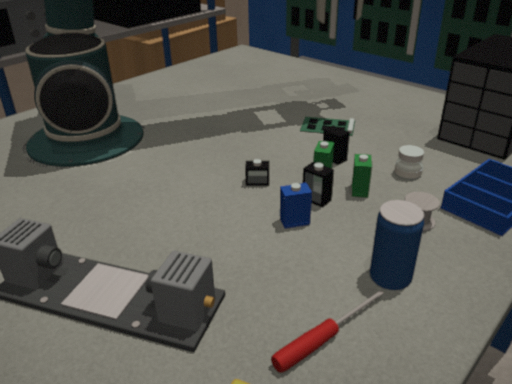

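View pics/d1.png

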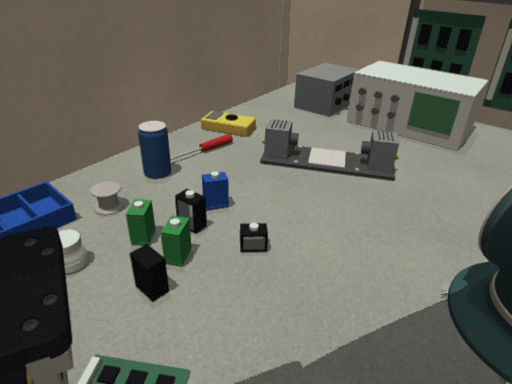

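Scene candidates: the black body with plug at (318,184) is tall and has a clear face, so it fits the tall cell. The one at (258,173) is low, so it is the short cell. The one at (335,143) has no plug, so it is the blank. Blue (295,205) and green (324,155), (362,175) are not meant. Next I measure and make a crop to confirm.

```bash
python3 - <<'E'
from h import *
a=load("s1");b=load("d1")
for n,c in(("s",a),("d",b)):
    P=cloud(c);z=P[...,2];ok=c["depth"]>0;col=c["color"].astype(int)
    roi=np.zeros_like(ok)
    if n=="s": roi[110:240,230:385]=1
    else: roi[150:305,110:280]=1
    m=(ok&roi&(z>.035)&(z<.085)).astype(np.uint8)
    # plug: white pixels at height
    w=(m>0)&(col.min(2)>110)&(z>.04)
    k,l,st,ce=cv2.connectedComponentsWithStats(w.astype(np.uint8))
    for i in range(1,k):
        if st[i,4]>8: print(n,"plug",ce[i].round(),st[i,4],np.median(P[l==i],0).round(4))
    # horizontal tops
    for h,nm in((.07,"70"),(.042,"42")):
        t=(ok&roi&(abs(z-h)<.004)&(col.max(2)<90)).astype(np.uint8)
        k,l,st,ce=cv2.connectedComponentsWithStats(t)
        for i in range(1,k):
            if st[i,4]>60:
                q=P[l==i][:,:2].astype(np.float32);r=cv2.minAreaRect(q*1000);print(n,nm,ce[i].round(),st[i,4],np.round(r[0]),np.round(r[1]),round(r[2],1))
    # pad
    t=(ok&(abs(z-.016)<.005)&(col.min(2)>140)).astype(np.uint8)
    k,l,st,ce=cv2.connectedComponentsWithStats(t)
    for i in range(1,k):
        if st[i,4]>300:
            print(n,"pad",ce[i].round(),st[i,4])
            v,u=np.nonzero(l==i);q=onz(c,np.c_[u,v],.016)[:,:2];r=cv2.minAreaRect((q*1000).astype(np.float32));print(np.round(r[0],1),np.round(r[1],1),round(r[2],1),q.mean(0))
x=cv2.imread("pics/s1.png")[115:235,235:385];y=cv2.imread("pics/d1.png")[165:305,115:275]
x=cv2.resize(x,(400,320),interpolation=2);y=cv2.resize(y,(366,320),interpolation=2)
cv2.imwrite("pics/crop.png",np.hstack([x,y]))
E
```

```text
s plug [324. 143.] 31 [0.5366 0.2276 0.0772]
s plug [363. 156.] 36 [0.6258 0.2327 0.077 ]
s plug [257. 161.] 27 [0.4509 0.1235 0.0491]
s plug [318. 165.] 38 [0.5813 0.1495 0.077 ]
s plug [296. 185.] 41 [0.5949 0.0656 0.0769]
s 70 [336. 131.] 186 [514. 307.] [35. 51.] 82.2
s 70 [318. 170.] 235 [582. 148.] [49. 35.] 3.4
s 42 [257. 166.] 182 [452. 122.] [46. 33.] 41.3
s 42 [362. 178.] 63 [640. 212.] [30.  8.] 40.2
s 42 [317. 185.] 95 [590. 138.] [54. 28.] 35.3
s 42 [295. 206.] 122 [600.  55.] [56. 27.] 25.6
s pad [105. 290.] 2540
[ 504.7 -262.6] [88.2 88. ] 23.9 [ 0.50635748 -0.26416961]
d plug [214. 174.] 29 [0.5925 0.0661 0.0766]
d plug [114. 187.] 108 [0.7477 0.1958 0.0452]
d plug [189. 192.] 38 [0.5806 0.1483 0.0764]
d plug [138. 203.] 48 [0.6258 0.2302 0.0758]
d plug [174. 221.] 57 [0.5363 0.2261 0.0763]
d plug [253. 225.] 46 [0.4497 0.1233 0.0483]
d 70 [153. 152.] 73 [776.  68.] [56. 19.] 43.4
d 70 [190. 198.] 221 [579. 149.] [48. 33.] 4.5
d 70 [147. 257.] 511 [512. 307.] [33. 50.] 83.8
d 42 [156. 162.] 86 [777.  62.] [63. 27.] 53.8
d 42 [215. 192.] 84 [587.  70.] [47. 20.] 54.9
d 42 [141. 224.] 100 [612. 231.] [55. 27.] 89.2
d 42 [253. 230.] 271 [449. 124.] [48. 34.] 41.9
d 42 [176. 243.] 109 [523. 230.] [55. 26.] 81.0
d 42 [150. 276.] 131 [506. 317.] [56. 26.] 28.4
d pad [327. 157.] 543
[ 503.1 -263.4] [89.9 89.2] 24.0 [ 0.50220215 -0.26202843]
```

View pics/crop.png

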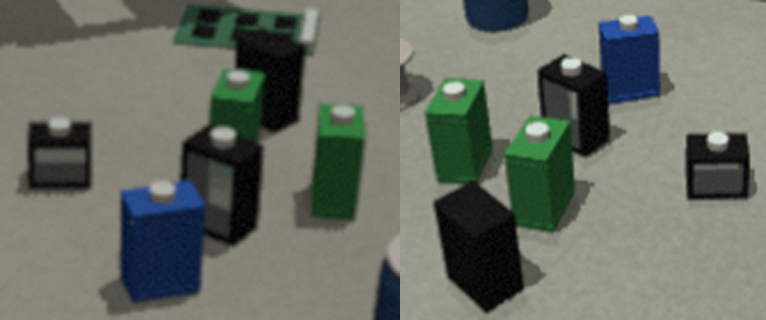

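The crop shows the windowed tall black cell at left-pane (222,185) / right-pane (573,105). The blank has no plug, the short cell is low, and the coloured ones are excluded. Its centre is about (0.580, 0.149), top at 70 mm, with the long axis about 4° off world x. I'll go above it and grip the opaque sides, which lie along world x.

Request:
move_arm:
  series: "0 0.275 -0.453 0 0 0 -1.031;0 0.275 -0.453 0 0 0 -1.031;0 0.275 -0.453 0 0 0 -1.031;0 0.275 -0.453 0 0 0 -1.031;0 0.275 -0.453 0 0 0 -1.031;0 0.275 -0.453 0 0 0 -1.031;0 0.275 -0.453 0 0 0 -1.031;0 0.275 -0.453 0 0 0 -1.031;0 0.275 -0.453 0 0 0 -1.031;0 0.275 -0.453 0 0 0 -1.031;0 0.275 -0.453 0 0 0 -1.031;0 0.275 -0.453 0 0 0 -1.031;0 0.275 -0.453 0 0 0 -1.031;0 0.275 -0.453 0 0 0 -1.031"
  newtons: 20

```text
t: 1.85
tcp_pos: [0.5804, 0.1493, 0.2187]
orientation: [[-0.071, 0.998, 0.0], [0.998, 0.071, 0.0], [0.0, 0.0, -1.0]]
contact_force: [-0.3, -0.0, -0.6]
grip_width: 1.001
gripper_force: 0.0
```

```bash
python3 - <<'E'
from h import *
c=snap("wrist","w1");s=robot.sense();print(s["t"],s["tcp_pos"],s["orientation"][:,1],s["contact_force"])
P=cloud(c);z=P[...,2];col=c["color"].astype(int);ok=c["depth"]>0
near=ok&(np.hypot(P[...,0]-.58,P[...,1]-.149)<.045)
t=near&(abs(z-.07)<.005)&(col.max(2)<100);v,u=np.nonzero(t)
if len(v)>50:
    q=onz(c,np.c_[u,v],.07)[:,:2];r=cv2.minAreaRect((q*1000).astype(np.float32));print("top",len(v),r)
w=near&(z>.072)&(col.min(2)>110);v,u=np.nonzero(w)
if len(v)>20:
    q=onz(c,np.c_[u,v],.077)[:,:2].astype(np.float32);print("plug",len(v),z[w].mean(),cv2.minEnclosingCircle(q*1000))
# jig heads
for n in("s1","d1"):
    c=load(n);P=cloud(c);t=(c["depth"]>0)&(abs(P[...,2]-.092)<.004)&(np.hypot(P[...,0]-.504,P[...,1]+.263)<.25)
    k,l,st,ce=cv2.connectedComponentsWithStats(t.astype(np.uint8))
    for i in range(1,k):
        if st[i,4]>80: r=cv2.minAreaRect((P[l==i][:,:2]*1000).astype(np.float32));print(n,"head",ce[i].round(),np.round(r[0]),np.round(r[1]),r[2])
E
```

```text
1.9 [0.58043191 0.1492174  0.21870978] [9.97512343e-01 7.04919782e-02 7.67026755e-05] [ 0.52611322 -0.12386717 -0.22619955]
top 869 ((581.0405883789062, 147.74151611328125), (47.09843826293945, 31.90924644470215), 2.2049665451049805)
plug 174 0.09764603261670901 ((536.8509521484375, -0.49126434326171875), 162.55711364746094)
s1 head [ 21. 233.] [ 387. -316.] [64. 63.] 24.413450241088867
s1 head [181. 270.] [ 625. -211.] [60. 64.] 24.403945922851562
d1 head [279. 125.] [ 621. -210.] [58. 63.] 23.387954711914062
d1 head [385. 137.] [ 383. -314.] [59. 64.] 24.355741500854492
```

View pics/w1.png

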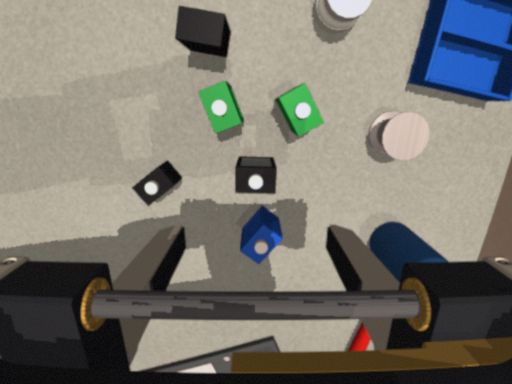

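The wrist view shows the tall cell at (256,176), aligned with the open fingers and with both sides clear; blue (261,236) and the greens are outside the finger columns. The jig yaw is about 23.9° and its centre is about (0.504, -0.263). Now I descend and grip.

Request:
move_arm:
  series: "0 0 -0.001 -0.05 0 0 0;0 0 -0.001 -0.1 0 0 0;0 0 -0.001 -0.14 0 0 0;0 0 -0.001 -0.17 0 0 0;0 0 -0.001 -0.188 0 0 0;0 0 -0.001 -0.188 0 0 0;255 0 -0.001 -0.188 0 0 0;255 0 -0.001 -0.188 0 0 0;255 0 -0.001 -0.188 0 0 0;255 0 -0.001 -0.188 0 0 0;255 0 -0.001 -0.188 0 0 0;255 0 -0.001 -0.188 0 0 0;255 0 -0.001 -0.188 0 0 0;255 0 -0.001 -0.188 0 0 0"
  newtons: 20

```text
t: 3.65
tcp_pos: [0.5806, 0.1479, 0.0308]
orientation: [[-0.07, 0.998, 0.0], [0.998, 0.07, 0.0], [0.0, 0.0, -1.0]]
contact_force: [-1.2, 0.3, 3.2]
grip_width: 0.516
gripper_force: 19.9
```

Gripped at 0.516 × 93 = 48 mm. Next I lift and carry it above the pad, turning −70.1°.

Request:
move_arm:
  series: "255 0 0 0.02 0 0 0;255 0 0 0.06 0 0 0;255 0 0 0.11 0 0 0;255 0 0 0.14 0 0 0;255 -0.008 -0.04 0.15 0 0 -0.1;255 -0.016 -0.085 0.15 0 0 -0.25;255 -0.024 -0.13 0.15 0 0 -0.4;255 -0.032 -0.175 0.15 0 0 -0.54;255 -0.04 -0.22 0.15 0 0 -0.68;255 -0.05 -0.265 0.15 0 0 -0.82;255 -0.058 -0.31 0.15 0 0 -0.96;255 -0.066 -0.355 0.15 0 0 -1.09;255 -0.073 -0.39 0.14 0 0 -1.18;255 -0.077 -0.411 0.12 0 0 -1.2235;255 -0.077 -0.411 0.1 0 0 -1.2235;255 -0.077 -0.411 0.1 0 0 -1.2235;255 -0.077 -0.411 0.1 0 0 -1.2235;255 -0.077 -0.411 0.1 0 0 -1.2235"

```text
t: 5.9
tcp_pos: [0.5041, -0.2626, 0.1315]
orientation: [[0.914, 0.406, 0.001], [0.406, -0.914, -0.001], [0.001, 0.001, -1.0]]
contact_force: [0.2, -1.2, -2.3]
grip_width: 0.518
gripper_force: 19.9
```

```bash
python3 - <<'E'
from h import *
s=robot.sense();print(s["t"],s["tcp_pos"],np.degrees(np.arctan2(s["orientation"][1,1],s["orientation"][0,1])),s["contact_force"],s["grip_width"])
a=snap("scene","s2");b=snap("side","d2");w=snap("wrist","w2")
Rj=np.array([[.9143,.4051],[-.4051,.9143]])
for n,c in(("s",a),("d",b),("w",w)):
    P=cloud(c);q=(P[...,:2]-[.504,-.263])@Rj.T;z=P[...,2];ok=c["depth"]>0
    # plug
    t=ok&(np.hypot(q[...,0],q[...,1])<.04)&(c["color"].min(2)>90)&(z>.12)
    if t.sum()>5:print(n,"high white",t.sum(),np.median(P[t],0),np.median(q[t],0))
    # pad boundary in jig frame by rays
    t=ok&(abs(z-.016)<.006)&(c["color"].min(2)>140)&(np.hypot(q[...,0],q[...,1])<.08)
    v,u=np.nonzero(t)
    if len(v)>50:
        e=(onz(c,np.c_[u,v],.016)[:,:2]-[.504,-.263])@Rj.T;print(n,"pad jig min/max",e.min(0),e.max(0),len(v))
    for sg in(-1,1):
        t=ok&(abs(z-.092)<.005)&(q[...,0]*sg>.09)&(q[...,0]*sg<.17)&(abs(q[...,1])<.05)
        if t.sum()>80: print(n,"head",sg,np.percentile(q[t],[1,99],axis=0).round(4).tolist())
im=np.hstack([cv2.resize(cv2.imread("pics/s2.png")[180:350,0:230],None,fx=1.7,fy=1.7),cv2.resize(cv2.imread("pics/w2.png"),(390,289))])
cv2.imwrite("pics/v2.png",im)
E
```

```text
5.9 [ 0.50411494 -0.26263869  0.13152843] -66.01666492978396 [ 0.1566847  -1.2085066  -2.30406541] 0.517581937045609
s high white 53 [ 0.50476958 -0.26115095  0.17742423] [0.00104036 0.00139494]
s pad jig min/max [-0.04073667 -0.04406422] [0.04541441 0.04474408] 1165
s head -1 [[-0.1566, -0.0316], [-0.099, 0.03]]
s head 1 [[0.1022, -0.032], [0.1605, 0.0297]]
d pad jig min/max [-0.04296276 -0.0445063 ] [0.04394878 0.04539507] 257
d head -1 [[-0.1608, -0.0276], [-0.1024, 0.0329]]
d head 1 [[0.0994, -0.0296], [0.1573, 0.0341]]
w high white 1222 [ 0.50818669 -0.26001117  0.17779664] [0.00531742 0.00242419]
w pad jig min/max [-0.04047108 -0.05569097] [0.05490395 0.04421281] 4929
w head -1 [[-0.1437, -0.0327], [-0.1048, 0.0291]]
w head 1 [[0.1, -0.0324], [0.1505, 0.0295]]
```

View pics/v2.png

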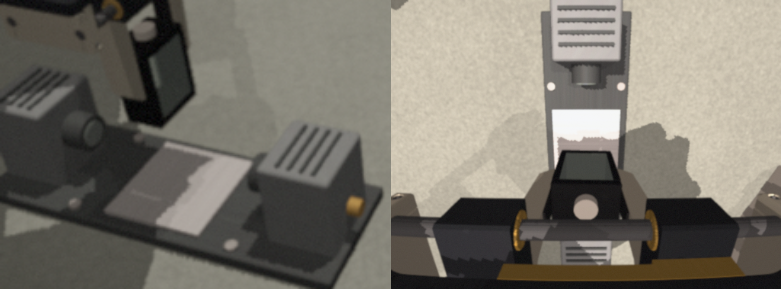

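The left pane shows the cell held upright over the pad, glass facing the heads. The right pane shows it in line with both heads: cell near (586,170), heads at (586,40) and (586,250). Its plug is within about 1–2 mm of the pad centre. The underside is at about 0.101 m, so it has about 84.7 mm to go.

Request:
move_arm:
  series: "255 0 0 -0.025 0 0 0;255 0 0 -0.05 0 0 0;255 0 0 -0.065 0 0 0;255 0 0 -0.075 0 0 0;255 0 0 -0.08 0 0 0;255 0 0 -0.082 0 0 0;255 0 0 -0.083 0 0 0;255 0 0 -0.083 0 0 0;255 0 0 -0.083 0 0 0"

```text
t: 7.18
tcp_pos: [0.5037, -0.2632, 0.0479]
orientation: [[0.914, 0.405, 0.0], [0.405, -0.914, -0.0], [0.0, 0.0, -1.0]]
contact_force: [-0.1, -0.0, -1.3]
grip_width: 0.52
gripper_force: 19.9
```

Request:
move_arm:
  series: "255 0 0 -0.0005 0 0 0;255 0 0 -0.001 0 0 0;255 0 0 -0.001 0 0 0;255 0 0 -0.001 0 0 0"

```text
t: 7.68
tcp_pos: [0.5036, -0.2631, 0.0467]
orientation: [[0.914, 0.405, 0.0], [0.405, -0.914, -0.0], [0.0, 0.0, -1.0]]
contact_force: [-0.4, 0.1, 0.6]
grip_width: 0.52
gripper_force: 19.9
```

Request:
move_arm:
  series: "255 0 0 -0.0005 0 0 0;255 0 0 -0.0005 0 0 0;255 0 0 -0.0005 0 0 0"

```text
t: 8.05
tcp_pos: [0.5037, -0.2632, 0.0467]
orientation: [[0.914, 0.405, 0.0], [0.405, -0.914, -0.0], [0.0, 0.0, -1.0]]
contact_force: [-3.0, 3.0, 6.6]
grip_width: 0.514
gripper_force: 19.9
```

It is in contact (6.6 N). I'll ease the grip, open and withdraw straight up.

Request:
move_arm:
  series: "255 0 0 0 0 0 0;255 0 0 0 0 0 0;115 0 0 0 0 0 0;105 0 0 0 0 0 0;90 0 0 0 0 0 0;60 0 0 0 0 0 0;0 0 0 0 0 0 0;0 0 0 0 0 0 0;0 0 0 0 0 0 0;0 0 0 0 0 0 0;0 0 0 0.02 0 0 0;0 0 0 0.05 0 0 0;0 0 0 0.09 0 0 0;0 0 0 0.14 0 0 0;0 0 0 0.19 0 0 0;0 0 0 0.19 0 0 0;0 0 0 0.19 0 0 0"
  newtons: 5

```text
t: 10.18
tcp_pos: [0.5034, -0.263, 0.2365]
orientation: [[0.914, 0.405, 0.0], [0.405, -0.914, -0.0], [0.0, 0.0, -1.0]]
contact_force: [-0.8, 0.3, -1.2]
grip_width: 1.0
gripper_force: 0.0
```

```bash
python3 - <<'E'
from h import *
s=robot.sense();print(s["t"],s["tcp_pos"],s["grip_width"])
Rj=np.array([[.9143,.4051],[-.4051,.9143]])
for n in("scene","side","wrist"):
    c=snap(n,n+"3");P=cloud(c);q=(P[...,:2]-[.504,-.263])@Rj.T;z=P[...,2];ok=c["depth"]>0;near=ok&(np.hypot(q[...,0],q[...,1])<.045)
    t=near&(c["color"].min(2)>90)&(abs(z-.093)<.004)
    print(n,"plug",t.sum(),np.median(P[t],0),np.median(q[t],0))
    t=near&(abs(z-.086)<.004)
    if t.sum()>50:
        r=cv2.minAreaRect((q[t]*1000).astype(np.float32));print("  top",r,np.median(z[t]))
    t=ok&(abs(z-.016)<.006)&(c["color"].min(2)>120)&(abs(q).max(-1)<.06);v,u=np.nonzero(t)
    e=(onz(c,np.c_[u,v],.016)[:,:2]-[.504,-.263])@Rj.T;print("  pad",e.min(0),e.max(0))
    for sg in(-1,1):
        t=ok&(abs(z-.092)<.005)&(q[...,0]*sg>.09)&(q[...,0]*sg<.17)&(abs(q[...,1])<.05)
        if t.sum()>80: print("  head",sg,np.percentile(q[t],[1,99],axis=0).round(4).tolist())
im=np.hstack([cv2.resize(cv2.imread("pics/scene3.png")[180:350,0:230],None,fx=1.7,fy=1.7),cv2.resize(cv2.imread("pics/wrist3.png"),(390,289))])
cv2.imwrite("pics/v3.png",im)
E
```

```text
10.175 [ 0.5034246  -0.26304479  0.23646798] 1.0003771500318699
scene plug 67 [ 0.50684163 -0.26242278  0.09231625] [0.00273573 0.00013232]
  top ((2.855405807495117, -0.08719062805175781), (49.1844367980957, 33.19865798950195), 88.98851776123047) 0.08586057173874116
  pad [-0.04042954 -0.0448147 ] [0.04603743 0.04597592]
  head -1 [[-0.1565, -0.0315], [-0.0991, 0.0296]]
  head 1 [[0.1022, -0.0319], [0.1603, 0.03]]
side plug 20 [ 0.50282225 -0.25977263  0.09260038] [-0.00043222  0.00548563]
  top ((-0.6487464904785156, 3.032613754272461), (48.49271011352539, 31.85769271850586), 88.87165832519531) 0.08573268509719008
  pad [-0.04536456 -0.0445063 ] [0.0445712  0.04732355]
  head -1 [[-0.1606, -0.0273], [-0.1024, 0.033]]
  head 1 [[0.0994, -0.0289], [0.1573, 0.034]]
wrist plug 153 [ 0.50508581 -0.26423488  0.0931569 ] [ 0.00042337 -0.0015416 ]
  top ((-0.3396177291870117, -1.8487434387207031), (47.417198181152344, 32.84616470336914), 88.9443588256836) 0.0860619623321045
  pad [-0.04634471 -0.0480785 ] [0.04557777 0.04490145]
  head -1 [[-0.1528, -0.0334], [-0.1012, 0.0291]]
  head 1 [[0.0998, -0.0325], [0.1585, 0.0298]]
```

View pics/v3.png

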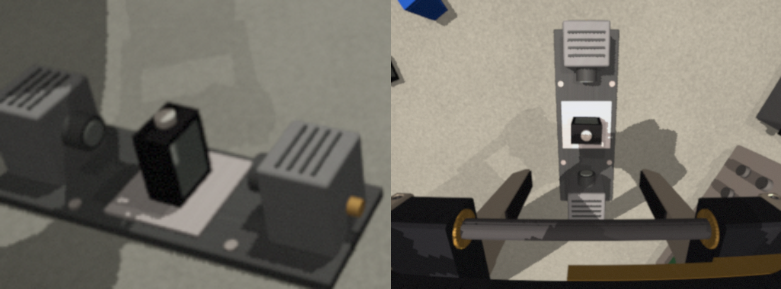

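The picture shows the tall cell upright mid-pad, windows facing both heads: cell at (172,155) in the left pane and (586,130) in the right. Measured against the heads it is about 1 mm and 1° off. Handing in.

```bash
python3 -c "
from station import robot
print(robot.hand_in())"
```

```text
the job is handed in; nothing more can be done
None
```

I stood the tall cell upright on the pad, about 1 mm and 1° off centre with its clear faces toward the two heads. I released it and handed the job in at about 10 s; the short cell and black block were not touched.

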